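# Point out the speaker without a back cover and log it as a reject

## Task

Three ceiling loudspeakers lie face down on the test bench, and one of them has no back cover, so that its round magnet shows. Point at that magnet from above for the inspection camera: hold the fingertips a centimetre or two over its middle, without touching it, and stay there for about three seconds; do not point at the covered speakers. Then press the large button on the two-button box fully down and let it come back up, without pressing the small button, without touching any speaker, and leaving everything else on the bench where it lies.

Things in the scene. Friction and masses are not known exactly. Their poses are not given: they have to be found in the camera images.
- speaker_bare: The ceiling loudspeaker without a back cover, lying face down and loose on the bench: flat round white flange, 130 mm across and 7 mm thick, a white cone-shaped basket with dark windows that narrows upward (104 mm to 72 mm across), and on top of it the bare round dark magnet, 64 mm across, with a 52 mm steel plate, whose top is 61 mm above the bench. Origin: centre of the underside, z up. Mass about 0.55 kg. To be pointed at, never touched.
- bare_top (a point): Middle of the top face of the bare magnet, 61 mm above the bench: the point to point at. z up.
- speaker_a: Finished ceiling loudspeaker, lying face down and loose on the bench: flat round white flange, 130 mm across and 7 mm thick, and on it a closed, drum-shaped white back cover 106 mm across at the foot and 100 mm at the top, 92 mm high in all. Origin: centre of the underside, z up. Mass about 0.65 kg. Not to be touched or pointed at.
- a_top (a point): Middle of the top of that covered speaker, 92 mm above the bench.
- speaker_b: The other finished ceiling loudspeaker, lying face down and loose on the bench: flat round white flange, 130 mm across and 7 mm thick, and on it a closed, drum-shaped white back cover 106 mm across at the foot and 100 mm at the top, 92 mm high in all. Origin: centre of the underside, z up. Mass about 0.65 kg. Not to be touched or pointed at.
- b_top (a point): Middle of the top of that other covered speaker, 92 mm above the bench.
- station: Verdict box, a grey steel box 85 x 150 x 35 mm (x, y, z) fixed to the bench, with two round grey push buttons on its top, in black housings. Origin: centre of the underside; its y axis runs along its length from the small button to the large one, z up.
- reject_top (a point): Centre of the top face of the large (40 mm across) push button on the verdict box, moving with it (38 mm from the middle of the box towards its +y end); released, it is 57 mm above the bench. It is pressed straight down; z up.
- reject (a joint): Travel of the large (40 mm across) push button in m: 0 when released, 0.006 when fully down. It needs about 5 N fully down and springs back when let go.
- accept_top (a point): Centre of the top face of the small (20 mm across) push button on the verdict box, moving with it (42 mm from the middle of the box towards its -y end); released, it is 56 mm above the bench. It is pressed straight down; z up.
- accept (a joint): Travel of the small (20 mm across) push button in m: 0 when released, 0.005 when fully down. It needs about 4 N fully down and springs back when let go.
- meter: Orange hand-held multimeter, 85 x 170 x 36 mm, lying loose. Origin: centre of the underside. Leave it alone.
- spool: Small grey wire spool standing on end, 56 mm across and 42 mm high, loose. Origin: centre of the underside. Leave it alone.
- screwdriver: Screwdriver, 180 mm long, lying loose along its own x axis. Leave it alone.
- jar: Small amber jar with a white screw cap, 56 mm across and 75 mm high, standing loose. Origin: centre of the underside. Leave it alone.
Mind the look-alikes: they are no part of the job. There is more than one size of the station; the job needs the smallest. Leave any green or red look-alike of the speaker_bare alone.

How it is judged:
By the outcome, as a careful person would: the job done as asked, in the order asked, and still so for the second after the job is handed in, with the robot touching nothing.
It also fails if it takes over 48 s, if anything falls off the work surface, if the arm or the gripper's body presses on something with over 40 N, if the wrist force passes 120 N, or if a joint passes its speed limit or range.

## Robot

A 6-joint arm with a two-finger parallel gripper is mounted at the origin on the work surface. World frame = base frame: x ahead of the robot, y to its left, z up, the work surface at z = 0. Lengths are in m, angles in degrees, forces in N, time in s.
With the tool pointing down it reaches from about 0.35 to 0.875 m from the base axis. Payload 4.2 kg.
Tool frame: the origin (TCP) lies between the finger pads; the fingertips stand 25 mm ahead of it and the grasp point (between the pads) lies 6 mm ahead of it (r.tips_ahead is the distance from the TCP to the fingertips, in m); z points along the fingers, y is the direction in which the jaws open and shut (so a half turn about z gives the same grasp; the last joint's range is limited). The gripper opens to 87 mm and grips with 3 to 60 N. Pads are 19 mm wide; open, the fingers measure 117 mm over their backs; the gripper's body (75 mm by 190 mm) begins 51 mm behind the grasp point.
Start: joints at [-53.709, 22.042, 0.453, 0, -68.411, -14.817], TCP at [0.229, -0.582, 0.248] pointing down, gripper open.
Joint ranges: [-179.83, 179.83], [-69.29, 118.12], [-61.27, 80.66], [-181.25, 117.63], [-171.15, -9.14], [-177.46, 177.46]. Speed limits (degrees/s): [159.86, 159.86, 180, 180, 180, 180].

## Interface

Orientations are given as a 3x3 rotation matrix whose columns are the frame's x, y, z axes.
In Python, from station import r, vision, finish_job gives the robot as it stands.
- The arm moves only by the shell command python3 -m jog 'ROWS'. ROWS is a JSON object of lists of equal length, an entry for each row: "rot": the turn, a rotation vector about the world's x, y, z in degrees, a list of three; "delta_pos": the shift along the world's x, y, z in mm, a list of three; "grip": the opening in per cent of the stroke, from 0 (shut) to 100 (fully open). A call has 1 to 10 rows; each row shifts and turns the commanded pose from where the row before left it; what a row does not reach is not made up. A row lasts 1/12 s, in which the tool goes at most 41.7 mm and 7.16 degrees, less where a joint would pass 70% of its speed; a pose out of reach is approached as far as the arm can. A call with a gripper value outside its range is refused whole. The fingers move at their own pace and stop on an object; the grip force is fixed at half the most. Time passes only in rows, so rows that do not move let the fingers close. It gives the time, the measured TCP pose, the force and the opening at its end, in the units of the state.
- r.sense(): the state, without advancing time (a new reading comes with each control period).
- vision.capture(name): name is "scene" or "side" or "wrist"; returns a dict with "frame" (480x640x3 uint8, red, green, blue), "K" (3x3 intrinsics, pixels), "k1" (the pictures are not rectified: a ray, as slopes to the right and down, at radius r is drawn at 1 + k1 r^2 times it, then the intrinsics apply), "xyz" and "orientation" of the camera in the world. Camera axes: x right, y up, looking along -z (the intrinsics and any distortion apply to the point x, -y, -z); pixel columns grow to the right and rows downward; lengths in m; the calibration is good to about 2 mm. A picture is of the moment at which its call begins. There is no depth.
- finish_job(): hands the job in, once; it reports no verdict.
The state is a dict: "time_s": time; "joints": joint angles; "joint_velocities": joint speeds; "effort": joint torques, N m; "tcp_pos": TCP position; "ee_rot": TCP orientation; "wrist_force": force on the tool from outside, world axes, zero at the start; "moment": the same for the moment, N m; "gripper_width": opening from 0.0 (shut) to 1.0 (fully open).
Only numpy, scipy, OpenCV 4.12 (cv2) and the standard library are available. Lean on these libraries where they do the work, as an engineer would, in place of code of your own. Each camera call takes 0.05 s, during which the arm holds its last target. There are 200 camera calls.

## Working session

There is one attempt and no reset: what is moved stays moved. The work goes in short steps, Python scripts to look and compute and a shell command to move; the robot and the scene stay as the last step left them, time stands still between calls to the robot, and variables do not carry over. Pictures are saved under pics/ and viewed, about 8 in all and at most 12, crops included, and the job is handed in when it is done.

```bash
mkdir -p pics
cat > h.py <<'E'
import numpy as np, cv2
from station import r, vision
def cap(n,f):
    c=vision.capture(n); cv2.imwrite(f'pics/{f}.png',c['frame'][:,:,::-1]); np.save(f'pics/{f}.npy',c,allow_pickle=True); return c
def load(f): return np.load(f'pics/{f}.npy',allow_pickle=True).item()
def ray(c,u,v):
    K=np.array(c['K']);k=c['k1']; d=cv2.undistortPoints(np.array([[[u,v]]],float),K,np.array([k,0,0,0,0.]))[0,0]
    return np.array(c['xyz']),np.array(c['orientation'])@np.array([d[0],-d[1],-1])
def plane(c,u,v,z):
    o,d=ray(c,u,v); return o+d*(z-o[2])/d[2]
def proj(c,p):
    q=np.array(c['orientation']).T@(np.array(p)-c['xyz']); x,y=q[0]/-q[2],-q[1]/-q[2]; s=1+c['k1']*(x*x+y*y)
    return (np.array(c['K'])@[x*s,y*s,1])[:2]
E
python3 -c "
from h import *
for n in ['scene','side','wrist']:
    c=cap(n,n+'0'); print(n,c['xyz'],np.round(c['orientation'],3).tolist(),c['k1'],c['K'])
print(r.sense())"
```

```text
scene [ 1.06511451 -0.6007344   1.12175316] [[0.692, -0.58, 0.43], [0.722, 0.54, -0.433], [0.018, 0.61, 0.792]] -0.1119619875913909 [[450.04201731   0.         324.57416992]
 [  0.         450.04201731 246.64018393]
 [  0.           0.           1.        ]]
side [0.26794819 1.08716903 1.13858969] [[-0.974, 0.159, -0.161], [-0.227, -0.654, 0.722], [0.009, 0.74, 0.673]] -0.03479636444099821 [[619.08287554   0.         322.7964868 ]
 [  0.         619.08287554 241.7164041 ]
 [  0.           0.           1.        ]]
wrist [ 0.15983023 -0.60872999  0.38410159] [[-0.367, -0.896, -0.25], [0.93, -0.353, -0.101], [0.003, -0.269, 0.963]] -0.05984847305215273 [[387.87359902   0.         317.58578243]
 [  0.         387.87359902 238.54492931]
 [  0.           0.           1.        ]]
{'time_s': 0.15, 'joints': array([-5.37101005e+01,  2.20794922e+01,  3.98164881e-01, -2.09920051e-02,
       -6.84114340e+01, -1.48145418e+01]), 'joint_velocities': array([-0.01692152, -0.10282724,  0.18332303,  0.06834104,  0.03002219,
        0.02029771]), 'effort': array([ 6.47258776e-05, -3.91051054e+01,  1.87586832e+01,  4.22234371e+00,
        1.23583549e-02, -1.46376078e-04]), 'tcp_pos': array([ 0.22865887, -0.58122557,  0.24672459]), 'ee_rot': array([[-9.30624526e-01, -3.65974758e-01, -6.83621407e-04],
       [-3.65975387e-01,  9.30623311e-01,  1.50657671e-03],
       [ 8.48249699e-05,  1.65224585e-03, -9.99998631e-01]]), 'wrist_force': array([ 0.02609006, -0.83317187,  0.54484905]), 'moment': array([-0.00019738,  0.00511947,  0.00465461]), 'gripper_width': 0.9996853069789915}
```

View pics/scene0.png

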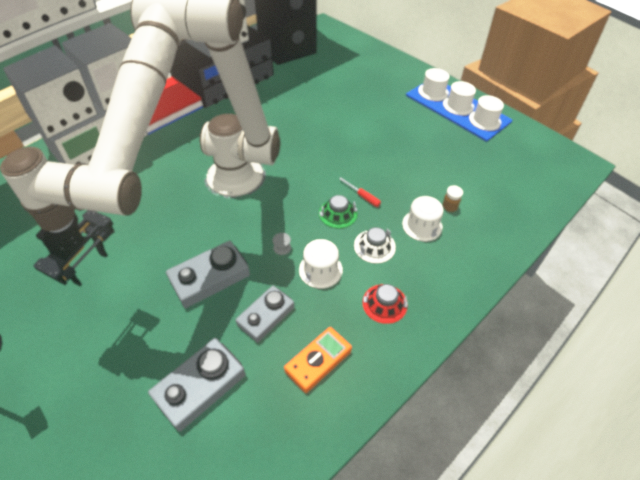

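View pics/side0.png

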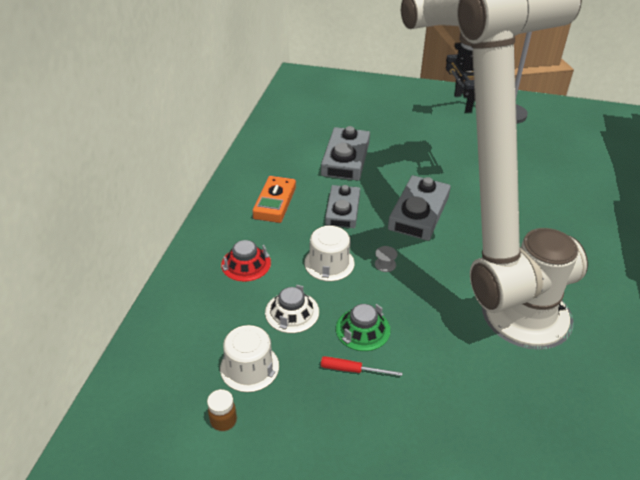

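The scene view shows the bare white speaker's magnet at about (376,236) and the smallest box at (265,313), with its large button at (274,298). In the side view the magnet is at (292,297), the box at (343,205) and the large button at (342,211). Next I'll zoom in on both for finer pixel positions.

```bash
python3 -c "
from h import *
s,d=load('scene0'),load('side0')
for n,a,b,z in [('mag',(376,236),(292,297),.061),('rej',(274,297),(342,209),.057),('acc',(254,319),(345,189),.056)]:
    print(n,plane(s,*a,z).round(4),plane(d,*b,z).round(4))
def crop(c,u,v,w=36,h=36): return cv2.resize(c['frame'][v-h:v+h,u-w:u+w,::-1],(396,300) if 0 else (396,396),interpolation=cv2.INTER_CUBIC)
A=np.hstack([crop(s,376,240),crop(d,292,304)]);cv2.imwrite('pics/c1.png',A)
B=np.hstack([crop(s,265,313),crop(d,343,204)]);cv2.imwrite('pics/c2.png',B)
cv2.imwrite('pics/c.png',cv2.resize(np.vstack([A,B]),(592,592)))
"
```

```text
mag [0.5659 0.1215 0.061 ] [0.5531 0.1368 0.061 ]
rej [ 0.5179 -0.2419  0.057 ] [ 0.5064 -0.2162  0.057 ]
acc [ 0.5335 -0.3247  0.056 ] [ 0.5167 -0.3081  0.056 ]
```

View pics/c.png

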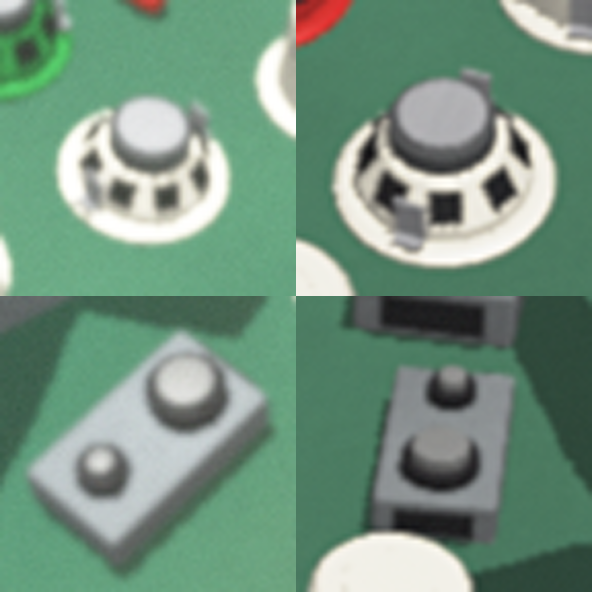

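```bash
python3 -c "
from h import *
s,d=load('scene0'),load('side0')
for n,a,b,z in [('mag',(377,234.2),(291.8,296),.061),('rej',(274.7,297.4),(342.3,204.5),.057),('acc',(253.8,318),(345.2,187.5),.056)]:
    p,q=plane(s,*a,z),plane(d,*b,z)
    o1,d1=ray(s,*a);o2,d2=ray(d,*b)
    t=np.linalg.lstsq(np.c_[d1,-d2],o2-o1,rcond=None)[0]
    print(n,p.round(4),q.round(4),((o1+d1*t[0]+o2+d2*t[1])/2).round(4),np.linalg.norm(o1+d1*t[0]-o2-d2*t[1]).round(4))
"
```

```text
mag [0.5632 0.129  0.061 ] [0.5544 0.1339 0.061 ] [0.5582 0.1313 0.0563] 0.0059
rej [ 0.5202 -0.2413  0.057 ] [ 0.5096 -0.2357  0.057 ] [ 0.5137 -0.2404  0.051 ] 0.0069
acc [ 0.5308 -0.3232  0.056 ] [ 0.5176 -0.3152  0.056 ] [ 0.5226 -0.3224  0.0479] 0.0081
```

```bash
Z='[0,0,0]'; python3 -m jog '{"delta_pos":[[17,35,0],[17,35,0],[17,35,0],[17,35,0],[17,35,0],[17,35,0],[17,35,0],[17,35,0],[17,35,0],[17,35,0]],"rot":[[0,0,0],[0,0,0],[0,0,0],[0,0,0],[0,0,0],[0,0,0],[0,0,0],[0,0,0],[0,0,0],[0,0,0]],"grip":[0,0,0,0,0,0,0,0,0,0]}'
python3 -m jog '{"delta_pos":[[17,35,0],[17,35,0],[17,35,0],[17,35,0],[17,35,0],[0,0,0],[0,0,0]],"rot":[[0,0,0],[0,0,0],[0,0,0],[0,0,0],[0,0,0],[0,0,0],[0,0,0]],"grip":[0,0,0,0,0,0,0]}'
python3 -c "
from h import *
c=cap('wrist','wrist1')
s=r.sense();T=s['tcp_pos']+s['ee_rot']@[0,0,r.tips_ahead];print(T,proj(c,T))
for p in [(.558,.131,.061),(.514,-.239,.057),(.523,-.322,.056)]: print(proj(c,p))"
```

```text
time_s: 0.98
tcp_pos: [0.399, -0.2297, 0.2476]
ee_rot: [[-0.931, -0.366, 0.0], [-0.366, 0.931, 0.0], [-0.0, 0.0, -1.0]]
wrist_force: [1.4, -0.4, 0.1]
gripper_width: 0.324
time_s: 1.57
tcp_pos: [0.4842, -0.0548, 0.2471]
ee_rot: [[-0.929, -0.369, -0.001], [-0.369, 0.929, -0.0], [0.001, 0.0, -1.0]]
wrist_force: [-0.3, -0.4, 0.3]
gripper_width: 0.005
[ 0.48357293 -0.05596502  0.22208542] [315.9202516  297.14315512]
[468.0081494  359.42218511]
[104.27739584 173.35566571]
[ 12.63999505 148.57298311]
```

View pics/wrist1.png

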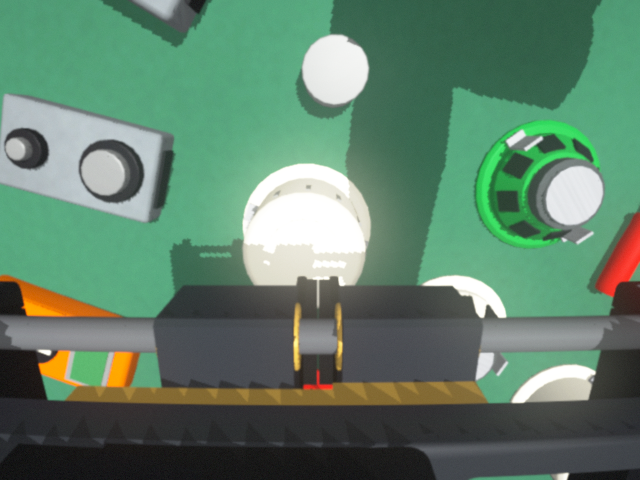

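The wrist view shows the small box's large button at about (110,168) and its small button at (22,148). The gripper hides the bare speaker, so I'll move past it to get a view.

```bash
python3 -m jog '{"delta_pos":[[21,33,0],[21,33,0],[21,33,0],[21,33,0],[21,33,0],[21,33,0],[21,20,0],[0,0,0],[0,0,0]],"rot":[[0,0,0],[0,0,0],[0,0,0],[0,0,0],[0,0,0],[0,0,0],[0,0,0],[0,0,0],[0,0,0]],"grip":[0,0,0,0,0,0,0,0,0]}'
python3 -c "
from h import *
c=load('wrist1')
print(plane(c,110,168,.057),plane(c,22,148,.056))
c=cap('wrist','wrist2')
for p in [(.558,.131,.061),(.563,.129,.061),(.5544,.134,.061)]: print(proj(c,p))"
```

```text
time_s: 2.37
tcp_pos: [0.631, 0.1607, 0.2461]
ee_rot: [[-0.931, -0.365, -0.002], [-0.365, 0.931, -0.001], [0.003, -0.0, -1.0]]
wrist_force: [-0.9, 0.3, 0.1]
gripper_width: 0.005
[ 0.50774635 -0.23538692  0.057     ] [ 0.5194846  -0.31391588  0.056     ]
[316.39725653 125.16611162]
[311.81502174 130.18996749]
[321.5233157  122.27048524]
```

View pics/wrist2.png

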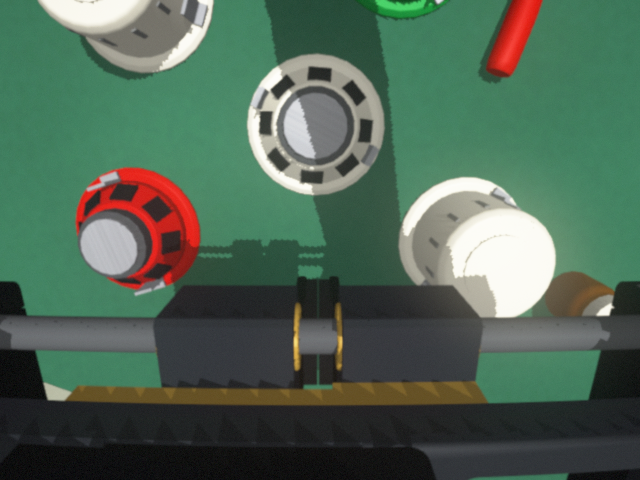

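The magnet's centre in the wrist view is at (316,124), which matches x 0.557–0.558, y 0.131–0.132. I'll go over it and lower the tips to about 76 mm above the bench.

```bash
python3 -m jog '{"delta_pos":[[-37,-14.5,0],[-37,-14.5,-5],[0,0,-35],[0,0,-35],[0,0,-30],[0,0,-20],[0,0,-12],[0,0,-6],[0,0,0],[0,0,0]],"rot":[[0,0,0],[0,0,0],[0,0,0],[0,0,0],[0,0,0],[0,0,0],[0,0,0],[0,0,0],[0,0,0],[0,0,0]],"grip":[0,0,0,0,0,0,0,0,0,0]}'
python3 -c "
from h import *
s=r.sense();T=s['tcp_pos']+s['ee_rot']@[0,0,r.tips_ahead];print(T)
L=[]
for n,sz in [('scene',45),('side',45)]:
    c=cap(n,n+'2'); u,v=np.round(proj(c,T)).astype(int); print(n,proj(c,T),proj(c,[.557,.132,.061]))
    L.append(cv2.resize(c['frame'][v-sz:v+sz,u-sz:u+sz,::-1],(396,396),interpolation=cv2.INTER_CUBIC))
cv2.imwrite('pics/p2.png',np.hstack(L))"
```

```text
time_s: 3.25
tcp_pos: [0.557, 0.1315, 0.1055]
ee_rot: [[-0.931, -0.365, 0.001], [-0.365, 0.931, 0.0], [-0.001, -0.0, -1.0]]
wrist_force: [-0.7, -0.3, 0.4]
gripper_width: 0.003
[0.5570002  0.13151245 0.08054082]
scene [376.73761954 228.51596686] [376.14555751 232.52729573]
side [290.78248664 289.40842673] [290.93930529 295.24406863]
```

View pics/p2.png

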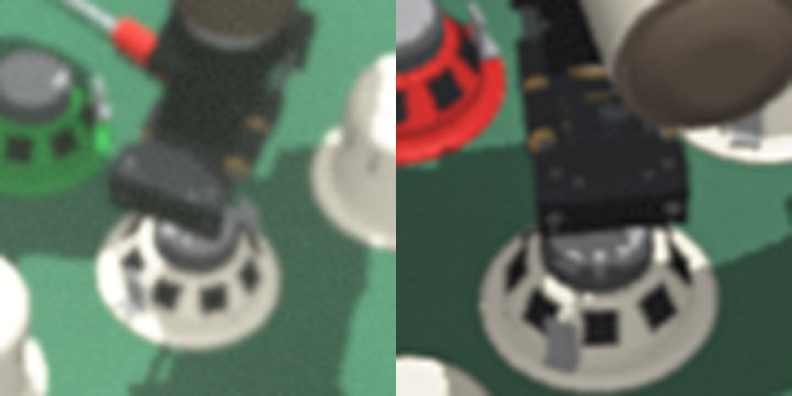

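In both views the gripper body hides the fingertips, and it sits where the geometry predicts, centred over the magnet. I'll lower 5 mm and hold for a little over 3 s.

```bash
python3 -m jog '{"delta_pos":[[0,0,-5],[0,0,0],[0,0,0],[0,0,0],[0,0,0],[0,0,0],[0,0,0],[0,0,0],[0,0,0],[0,0,0]],"rot":[[0,0,0],[0,0,0],[0,0,0],[0,0,0],[0,0,0],[0,0,0],[0,0,0],[0,0,0],[0,0,0],[0,0,0]],"grip":[0,0,0,0,0,0,0,0,0,0]}'
for i in 1 2 3; do python3 -m jog '{"delta_pos":[[0,0,0],[0,0,0],[0,0,0],[0,0,0],[0,0,0],[0,0,0],[0,0,0],[0,0,0],[0,0,0],[0,0,0]],"rot":[[0,0,0],[0,0,0],[0,0,0],[0,0,0],[0,0,0],[0,0,0],[0,0,0],[0,0,0],[0,0,0],[0,0,0]],"grip":[0,0,0,0,0,0,0,0,0,0]}'; done
python3 -m jog '{"delta_pos":[[0,0,0],[0,0,0],[0,0,0],[0,0,0]],"rot":[[0,0,0],[0,0,0],[0,0,0],[0,0,0]],"grip":[0,0,0,0]}'
```

```text
time_s: 4.18
tcp_pos: [0.5568, 0.1324, 0.0996]
ee_rot: [[-0.931, -0.366, 0.0], [-0.366, 0.931, -0.0], [-0.0, -0.0, -1.0]]
wrist_force: [-0.5, -0.3, 0.2]
gripper_width: 0.005
time_s: 5.02
tcp_pos: [0.5568, 0.1324, 0.0996]
ee_rot: [[-0.931, -0.366, 0.0], [-0.366, 0.931, 0.0], [-0.0, 0.0, -1.0]]
wrist_force: [-0.1, -0.3, 0.5]
gripper_width: 0.009
time_s: 5.85
tcp_pos: [0.5568, 0.1324, 0.0995]
ee_rot: [[-0.931, -0.366, -0.0], [-0.366, 0.931, -0.0], [0.0, -0.0, -1.0]]
wrist_force: [-0.1, -0.3, -0.2]
gripper_width: 0.005
time_s: 6.68
tcp_pos: [0.5568, 0.1324, 0.0996]
ee_rot: [[-0.931, -0.366, -0.0], [-0.366, 0.931, 0.0], [-0.0, 0.0, -1.0]]
wrist_force: [-0.4, -0.6, 0.3]
gripper_width: 0.007
time_s: 7.02
tcp_pos: [0.5568, 0.1324, 0.0996]
ee_rot: [[-0.931, -0.366, 0.0], [-0.366, 0.931, -0.0], [-0.0, -0.0, -1.0]]
wrist_force: [-0.2, -0.3, 0.5]
gripper_width: 0.006
```

```bash
python3 -m jog '{"delta_pos":[[0,0,12],[0,0,30],[0,0,38],[0,0,38],[0,0,30],[10,-38,0],[10,-38,0],[10,-38,0],[5,-38,0],[0,-38,0]],"rot":[[0,0,0],[0,0,0],[0,0,0],[0,0,0],[0,0,0],[0,0,0],[0,0,0],[0,0,0],[0,0,0],[0,0,0]],"grip":[0,0,0,0,0,0,0,0,0,0]}'
python3 -m jog '{"delta_pos":[[0,-38,0],[0,-38,0],[0,-38,0],[0,-28,0],[0,0,0],[0,0,0]],"rot":[[0,0,0],[0,0,0],[0,0,0],[0,0,0],[0,0,0],[0,0,0]],"grip":[0,0,0,0,0,0]}'
python3 -c "
from h import *
c=cap('wrist','wrist3')
for p in [(.514,-.239,.057),(.508,-.2354,.057),(.52,-.32,.056)]: print(proj(c,p))"
```

```text
time_s: 7.85
tcp_pos: [0.5924, -0.0592, 0.2474]
ee_rot: [[-0.93, -0.366, 0.0], [-0.366, 0.93, -0.0], [-0.0, -0.0, -1.0]]
wrist_force: [0.2, -0.8, -0.2]
gripper_width: 0.007
time_s: 8.35
tcp_pos: [0.5914, -0.2011, 0.247]
ee_rot: [[-0.932, -0.363, -0.001], [-0.363, 0.932, 0.0], [0.001, 0.001, -1.0]]
wrist_force: [-0.1, -0.1, -0.2]
gripper_width: 0.008
[308.54888429 115.83574037]
[315.37652599 110.34847536]
[211.71954439  85.62187955]
```

View pics/wrist3.png

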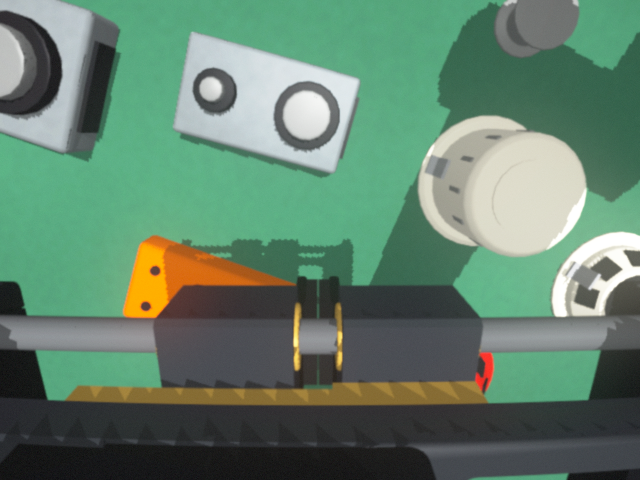

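The large button is at (307,114) and the small one at (211,90), which puts the large one at about x 0.513, y −0.239. I'll move over it and lower to hover.

```bash
python3 -c "
from h import *
print(plane(load('wrist3'),307,114,.057))"
python3 -m jog '{"delta_pos":[[-39,-19,0],[-39,-19,0],[0,0,-35],[0,0,-38],[0,0,-35],[0,0,-25],[0,0,-15],[0,0,-6],[0,0,0],[0,0,0]],"rot":[[0,0,0],[0,0,0],[0,0,0],[0,0,0],[0,0,0],[0,0,0],[0,0,0],[0,0,0],[0,0,0],[0,0,0]],"grip":[0,0,0,0,0,0,0,0,0,0]}'
python3 -c "
from h import *
c=cap('scene','scene4'); u,v=np.round(proj(c,(.513,-.239,.06))).astype(int)
w=cap('wrist','wrist4');a=cv2.resize(c['frame'][v-45:v+45,u-45:u+45,::-1],(360,360),interpolation=cv2.INTER_CUBIC)
b=cv2.resize(w['frame'][:360,140:500,::-1],(360,360))
cv2.imwrite('pics/p4.png',np.hstack([a,b]))"
```

```text
[ 0.51311679 -0.24068334  0.057     ]
time_s: 9.23
tcp_pos: [0.5178, -0.2355, 0.0944]
ee_rot: [[-0.93, -0.368, 0.001], [-0.368, 0.93, -0.001], [-0.001, -0.001, -1.0]]
wrist_force: [0.1, 0.2, 0.2]
gripper_width: 0.006
```

View pics/p4.png

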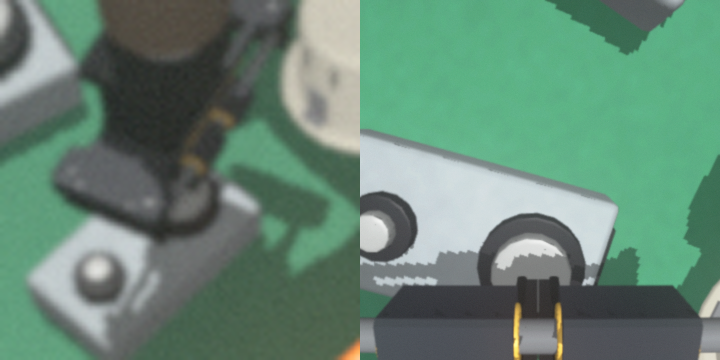

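The fingers are over the large button, a few millimetres too far out. I'll correct by (−4,−4) mm and press.

```bash
python3 -m jog '{"delta_pos":[[-4,-4,0],[0,0,-5],[0,0,-4],[0,0,-3],[0,0,-2],[0,0,0],[0,0,0],[0,0,0]],"rot":[[0,0,0],[0,0,0],[0,0,0],[0,0,0],[0,0,0],[0,0,0],[0,0,0],[0,0,0]],"grip":[0,0,0,0,0,0,0,0]}'
```

```text
time_s: 10.0
tcp_pos: [0.5127, -0.2402, 0.0797]
ee_rot: [[-0.931, -0.366, -0.001], [-0.366, 0.931, -0.0], [0.001, 0.0, -1.0]]
wrist_force: [-1.3, -0.4, 2.5]
gripper_width: 0.005
```

```bash
python3 -m jog '{"delta_pos":[[0,0,-1.5],[0,0,-1.5],[0,0,-1],[0,0,0],[0,0,0],[0,0,0]],"rot":[[0,0,0],[0,0,0],[0,0,0],[0,0,0],[0,0,0],[0,0,0]],"grip":[0,0,0,0,0,0]}'
```

```text
time_s: 10.5
tcp_pos: [0.5128, -0.2402, 0.0764]
ee_rot: [[-0.93, -0.366, -0.0], [-0.366, 0.93, -0.0], [0.0, -0.0, -1.0]]
wrist_force: [-3.2, -0.3, 8.0]
gripper_width: 0.005
```

```bash
python3 -m jog '{"delta_pos":[[0,0,-1],[0,0,-1],[0,0,0],[0,0,0],[0,0,0]],"rot":[[0,0,0],[0,0,0],[0,0,0],[0,0,0],[0,0,0]],"grip":[0,0,0,0,0]}'
```

```text
time_s: 10.92
tcp_pos: [0.5128, -0.2402, 0.0762]
ee_rot: [[-0.93, -0.367, 0.0], [-0.367, 0.93, -0.001], [0.0, -0.001, -1.0]]
wrist_force: [-6.7, 1.6, 18.0]
gripper_width: 0.006
```

The button is against its hard stop: the force went from 8 to 18 N with only 0.2 mm of movement. Next I'll release it, retreat straight up and look.

```bash
python3 -m jog '{"delta_pos":[[0,0,4],[0,0,8],[0,0,25],[0,0,38],[0,0,38],[0,0,38],[0,0,20],[0,0,0],[0,0,0]],"rot":[[0,0,0],[0,0,0],[0,0,0],[0,0,0],[0,0,0],[0,0,0],[0,0,0],[0,0,0],[0,0,0]],"grip":[0,0,0,0,0,0,0,0,0]}'
python3 -m jog '{"delta_pos":[[0,-38,0],[0,-38,0],[0,-38,0],[0,0,0],[0,0,0],[0,0,0]],"rot":[[0,0,0],[0,0,0],[0,0,0],[0,0,0],[0,0,0],[0,0,0]],"grip":[0,0,0,0,0,0]}'
python3 -c "
from h import *
a=cap('scene','scene5');b=cap('side','side5')
d=cv2.absdiff(b['frame'],load('side0')['frame'])
cv2.imwrite('pics/p5.png',np.vstack([np.hstack([cv2.resize(x[:,:,::-1],(400,300)) for x in (load(n+'0')['frame'],load(n+'5')['frame'])]) for n in ('scene','side')]))"
```

```text
time_s: 11.67
tcp_pos: [0.5136, -0.2398, 0.2456]
ee_rot: [[-0.931, -0.366, 0.004], [-0.366, 0.931, 0.0], [-0.003, -0.001, -1.0]]
wrist_force: [0.2, 0.1, -1.6]
gripper_width: 0.006
time_s: 12.17
tcp_pos: [0.5123, -0.3537, 0.2423]
ee_rot: [[-0.931, -0.365, -0.003], [-0.365, 0.931, 0.002], [0.002, 0.003, -1.0]]
wrist_force: [-0.1, 0.8, 0.3]
gripper_width: 0.005
```

View pics/p5.png

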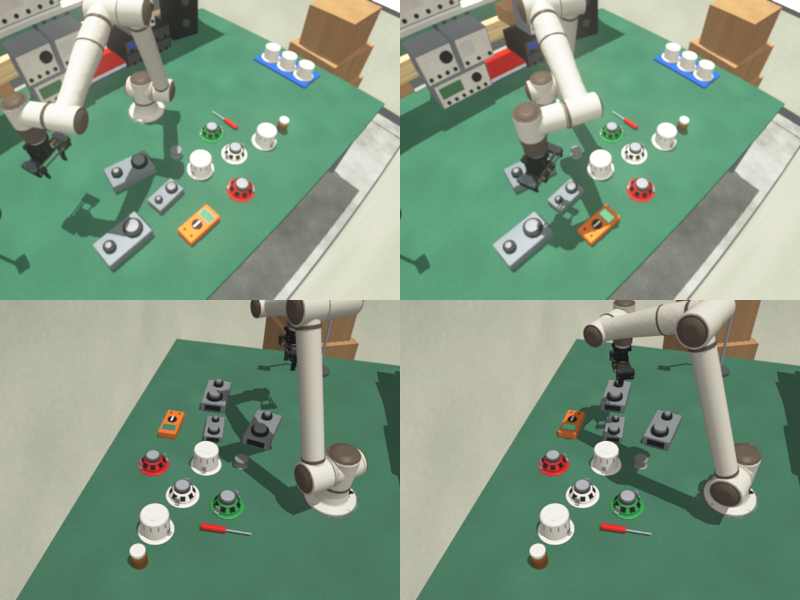

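The before and after pictures show everything on the bench in the same place, and the arm is clear of it all.

```bash
python3 -c "
from station import finish_job
print(finish_job())"
```

```text
the job is handed in; nothing more can be done
None
```

The job is done and handed in after about 12 s of robot time; the hand-in reported no verdict.

- **Pointing:** I held the closed fingertips about 13.6 mm above the middle of the bare white speaker's magnet for about 3.7 s. Wrist force stayed at noise level, so nothing was touched.
- **Button:** I pressed the large button on the smallest box to its stop. The tips stopped at 51 mm and the force rose from 8 to 18 N with only 0.2 mm of movement. I then lifted straight off, and the force returned to about zero.
- **Last checks:** Before and after views from both fixed cameras show everything on the bench where it was, with the arm clear at about 0.22 m. I did not measure the button coming back up separately.
- **Disagreement:** The scene and side cameras differed by about 1 cm on positions. I used close wrist-camera views for the final ones; for the magnet and the large button these came within about 2 mm of the averaged two-camera estimate.

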